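Draw the spent filter cassette and show its label to the code reader

ROBOT

A 6-joint arm with a two-finger parallel gripper is mounted at the origin on the work surface. World frame = base frame: x ahead of the robot, y to its left, z up, the work surface at z = 0. Lengths are in m, angles in rad, forces in N, time in s.
With the tool pointing down it reaches from about 0.35 to 0.775 m from the base axis. Payload 5.5 kg.
Tool frame: the origin (TCP) lies between the finger pads; the fingertips stand 22 mm ahead of it and the grasp point (between the pads) lies 3 mm ahead of it; z points along the fingers, y is the line along which they close (so a half turn about z gives the same grasp; the last joint's range is limited). The gripper opens to 85 mm and grips with 20 to 120 N. Pads are 22 mm wide; open, the fingers measure 114 mm over their backs; the gripper's body (76 mm by 85 mm) begins 54 mm behind the grasp point. The pads swing forward as they close: fully open they stand 13 mm farther back than shut.
Start: joints at [1.181, 0.313, 0.046, 1.304, 0, 1.431], TCP at [0.142, 0.557, 0.253] pointing down, gripper open.
Joint ranges: [-2.76, 2.76], [-0.86, 1.69], [-1.03, 1.26], [-2.2, 2.34], [-1.47, 1.5], [-3.14, 3.14]. Speed limits (rad/s): [2.57, 2.57, 3.14, 3.14, 3.14, 3.14].

INTERFACE

Orientations are given as a unit quaternion [w, x, y, z].
In Python, from workcell import env gives the robot as it stands.
- The arm moves only by the tool pendant, called as name(argument=value, ...) on one line, values as JSON. Schema: {"type":"object","properties":{"motion":{"type":"object","properties":{"increments":{"type":"array","items":{"type":"array","items":{"type":"number"},"minItems":6,"maxItems":6},"minItems":1,"maxItems":8}},"additionalProperties":false,"required":["increments"]},"jaw":{"type":"number"},"clamp_n":{"type":"number"},"only":{"type":"string"},"quiet":{"type":"boolean"},"lines":{"type":"string"}},"required":["motion"],"additionalProperties":false}. motion is an object whose key "increments" holds a list of rows, 1 to 8 of them, each of 6 numbers: dx, dy, dz in a scale on which 1.0 is 0.4 m, then a rotation vector rx, ry, rz in normalised numbers (1 is 2 pi rad); each row is the pose to reach, as a shift and turn from the pose commanded when the call began, along the tool's axes at that moment; what a row does not reach only later rows make up. A row lasts 1/8 s, in which the tool goes at most 0.0625 m and 0.188 rad, less where a joint would pass 70% of its speed; a pose out of reach is approached as far as the arm can. jaw is the finger opening in m, set as the call begins (left out keeps the last). The fingers move at their own pace and stop on an object; clamp_n is the grip in N (left out, the last holds). Time passes only in rows, so rows that do not move let the fingers close. The tool returns the time, the measured TCP pose, the force, the opening and the grip force at its end. only (a regular expression) keeps the lines of the reply that match it, lines (a string "A,B") keeps lines A to B, and quiet returns only ok. Shift and turn numbers lie between -1 and 1, and a call with a number outside is refused. Input that does not fit is refused with a message, and nothing moves.
- env.get_state(): the state, without advancing time (a new reading comes with each control period).
- env.read_camera(name): name is "scene" or "top"; returns a dict with "image" (480x640x3 uint8, red, green, blue), "K" (3x3 intrinsics, pixels), "R" (3x3) and "t" (3): a world point X has camera coordinates R X + t. Camera axes: x right, y down, z forward; pixel columns grow to the right and rows downward; lengths in m; the calibration is good to about 2 mm. A picture is of the moment at which its call begins. There is no depth.
- env.hand_in(): hands the job in; it is judged then, once.
The state is a dict: "clock": time; "joint_pos": joint angles; "qvel": joint speeds; "tau": joint torques, N m; "tcp_pos": TCP position; "orientation": TCP orientation; "wrist_force": force on the tool from outside, world axes, zero at the start; "ft_torque": the same for the moment, N m; "finger_gap": finger opening in m; "grip_force": force on a finger pad.
Only numpy, scipy, OpenCV 4.12 (cv2) and the standard library are available. Lean on these libraries where they do the work, as an engineer would, in place of code of your own. Each camera call takes 0.05 s, during which the arm holds its last target. There are 200 camera calls.

TASK

Book out the spent filter: fold the air cleaner's top flap open until it stands upright or leans back, and draw the cassette with the orange tab up out of its slot, leaving the blue-tabbed one in place. Show its code label to the reader: upright, square in front of the window and about 80 mm from it. Finish while still holding it there, still and touching nothing else, with the flap left open and the other things on the bench undisturbed.

Things in the scene. Friction and masses are not known exactly. Their poses are not given: they have to be found in the camera images.
- cleaner: Bench air cleaner: fixed white box 270 (x) x 280 (y) x 145 mm high, screen side facing -x. Origin: centre of underside, on the table. Top well, x -83..+75, y -58..+58 mm, under a grey flap. In it two upright cassettes, broadside across x, in guide slots at x = -35 and +20 mm (either order, 2 mm play), on a floor 18 mm up; tab tops 16 mm below the housing top, free space around the tabs.
- flap (a joint): Angle of the grey cover flap: 0 shut, grows as it opens, 1.571 upright, 1.75 its stop (leaning back). Hinged on its far (+x) edge: the free edge rises on the robot's side and folds away from the robot. Stiff friction hinge: it stays where it is left; about 3 N at the bar moves it. Starts shut or up to 0.15 ajar.
- flap_hinge (a point): Middle of the hinge line, which runs along its y; in the cleaner's frame at x = +83 mm, 149 mm high. Axes turn with the flap: x from free edge to hinge, z out of the outer face. The flap is 150 mm wide, 4 mm thick and reaches 175 mm from the hinge along its own -x.
- flap_bar (a point): Middle of the flap's pull bar: black, round, 10 mm thick, parallel to the hinge, 62 mm clear between end posts. In the flap's frame 158 mm from the hinge (-x) and 34 mm out (z), 28 mm free gap to the flap face, 17 mm short of the free edge. 183 mm above the table when shut. Pinch it from above, fingers closing across it; it turns in the fingers as the flap swings. Axes as the flap's.
- cassette: Spent filter cassette with the ORANGE tab: stiff grey frame, white pleats, 16 mm thick (x), 110 wide (y), 85 high, about 0.15 kg. Mid-top pull tab 10 mm thick (x), 36 wide (y), 26 high; 111 mm overall. Origin: centre of underside; x is the broad side's normal, z up. White code label in the middle of the +x face (away from the robot as it stands in the cleaner).
- tab (a point): Centre of the top of the orange tab, 111 mm above the cassette's underside; axes as the cassette's. Pinch the tab from above across its 10 mm thickness (x); the frame's shoulders lie 26 mm lower.
- label (a point): Centre of the white code label (48 x 34 mm) on the cassette's +x face, 8 mm from its mid-plane, 42.5 mm above its underside; axes as the cassette's (x points out of the label).
- carbon: Carbon-filter cassette, same shape and size but with a BLUE tab, in the other slot. It stays in place. Origin: centre of its underside.
- reader: Fixed code reader: black head 62 mm wide, 52 high with an orange band, on a 189 mm high aluminium post on a dark base plate (x -30..+100, y -55..+55 mm, 10 mm thick). The window faces its own -x, the robot's side. Origin: on the table, 20 mm in front of the window plane; z up.
- window (a point): Centre of the reader's window, 125 mm above the table, at x = +20 mm in the reader's frame; axes as the reader's: it looks along -x.
- driver: Electric screwdriver, blue and black, 220 mm long, 46 mm high, lying flat. Bystander, leave it alone. Origin: centre of its underside.
- tape: Roll of yellow tape, 90 mm across, 24 mm high, lying flat. Bystander, leave it alone. Origin: centre of its underside.
- spray: White bottle of cleaner with red cap, 60 mm across, 160 mm high. Bystander, leave it alone. Origin: centre of its underside.
- carton: Brown carton, 70 x 140 x 105 mm high. Bystander, leave it alone. Origin: centre of its underside.
- jar: Clear jar with black lid, 64 mm across, 75 mm high. Bystander, leave it alone. Origin: centre of its underside.

How it is judged:
By the outcome, as a careful person would: the job done as asked, in the order asked, and still so for the second after the job is handed in, while the arm keeps its last pose, push and grip.
It also fails if it takes over 61 s, if anything falls off the work surface, if the arm or the gripper's body presses on something with over 40 N, if the wrist force passes 120 N, or if a joint passes its speed limit or range.

## Working session

There is one attempt and no reset: what is moved stays moved. The work goes in short steps, Python scripts to look and compute and a tool call to move; the robot and the scene stay as the last step left them, time stands still between calls to the robot, and variables do not carry over. Pictures are saved under pics/ and viewed, at most 10 in all, crops included, and the job is handed in when it is done.

```bash
ls; mkdir -p pics
```

Run:
```python
from workcell import env
import cv2,numpy as np
for n in("scene","top"):
    c=env.read_camera(n);cv2.imwrite(f"pics/{n}0.png",c["image"][:,:,::-1]);np.savez(f"{n}0.npz",**c)
    print(n,c["K"].tolist(),np.round(c["R"],4).tolist(),c["t"], -c["R"].T@c["t"])
print(env.get_state())
```

```text
pics
workcell.py
scene [[521.2963758044241, 0.0, 320.52315806121345], [0.0, 521.2963758044241, 239.12379922883187], [0.0, 0.0, 1.0]] [[-0.8111, 0.5848, 0.0101], [0.4239, 0.5996, -0.6788], [-0.403, -0.5463, -0.7342]] [ 0.44055469 -0.11185819  1.86951622] [1.15820463 0.83077502 1.29231052]
top [[450.5450127974952, 0.0, 319.95377722858103], [0.0, 450.5450127974952, 241.52477699270264], [0.0, 0.0, 1.0]] [[-0.0208, -0.9998, -0.0032], [-0.985, 0.021, -0.1714], [0.1715, -0.0004, -0.9852]] [-0.01326769  0.55692269  1.16099916] [ 0.34920484 -0.02449278  1.2392393 ]
{'clock': 0.1, 'joint_pos': array([1.18137456e+00, 3.13928567e-01, 4.50853927e-02, 1.30362913e+00,
       6.49819929e-06, 1.43121328e+00]), 'qvel': array([ 1.39384662e-03, -9.03730194e-04,  3.73101813e-03,  8.05801899e-05,
        1.11702517e-03,  1.98717726e-04]), 'tau': array([ 4.04489037e-03, -4.81725848e+01,  2.99243921e+01,  1.27438360e-02,
       -9.59817135e-05,  2.33035905e-06]), 'tcp_pos': array([0.14199894, 0.5567421 , 0.25249323]), 'orientation': array([-2.22211201e-04,  1.24594682e-01,  9.92207369e-01, -8.07998307e-04]), 'wrist_force': array([-0.4513048 ,  0.00760204, -0.50958585]), 'ft_torque': array([ 0.01960276, -0.04647271, -0.01103077]), 'grip_force': 0.0, 'finger_gap': 0.08540312899507782}
```

View pics/scene0.png

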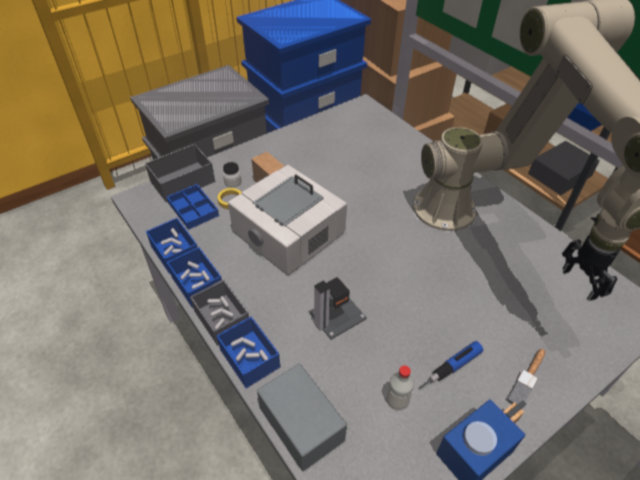

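View pics/top0.png

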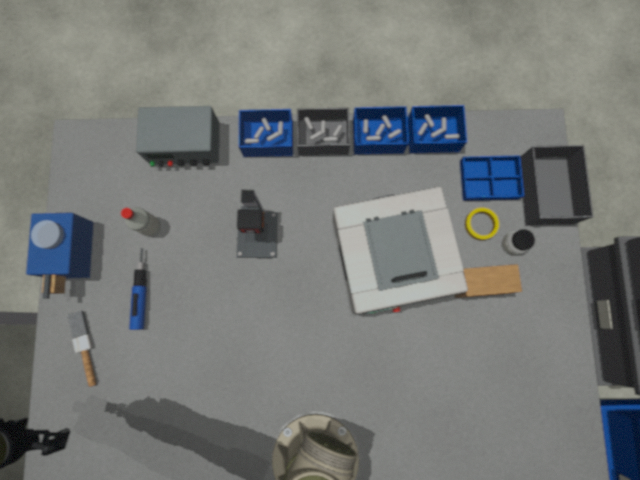

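The scene view shows the cleaner at about (288,215), its bar at (304,184), and the reader at (335,305). In the top view the cleaner is at about (400,250), its bar at (408,277), and the reader at (255,228). I'll zoom in on both.

Create h.py:
```python
import numpy as np, cv2
from workcell import env
def cam(n,new=False):
    return env.read_camera(n) if new else dict(np.load(f"{n}0.npz"))
def ray(c,p):
    d=c["R"].T@np.linalg.inv(c["K"])@np.array([p[0],p[1],1.]);return -c["R"].T@c["t"],d/np.linalg.norm(d)
def onz(c,p,z):
    o,d=ray(c,p);return o+d*(z-o[2])/d[2]
def tri(c1,p1,c2,p2):
    o1,d1=ray(c1,p1);o2,d2=ray(c2,p2)
    s=np.linalg.lstsq(np.c_[d1,-d2],o2-o1,rcond=None)[0]
    a,b=o1+s[0]*d1,o2+s[1]*d2;return (a+b)/2,np.linalg.norm(a-b)
def proj(c,X):
    q=c["K"]@(c["R"]@np.asarray(X)+c["t"]);return q[:2]/q[2]
def crop(c,x,y,w,h,s,name):
    im=np.ascontiguousarray(c["image"][y:y+h,x:x+w,::-1]);cv2.imwrite(name,cv2.resize(im,None,fx=s,fy=s,interpolation=cv2.INTER_CUBIC))
```

Run:
```python
from h import *
t,s=cam("top"),cam("scene")
crop(t,225,180,250,140,3.2,"pics/topc.png")
crop(s,225,155,150,195,3,"pics/scenec.png")
```

```text
(no output)
```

View pics/topc.png

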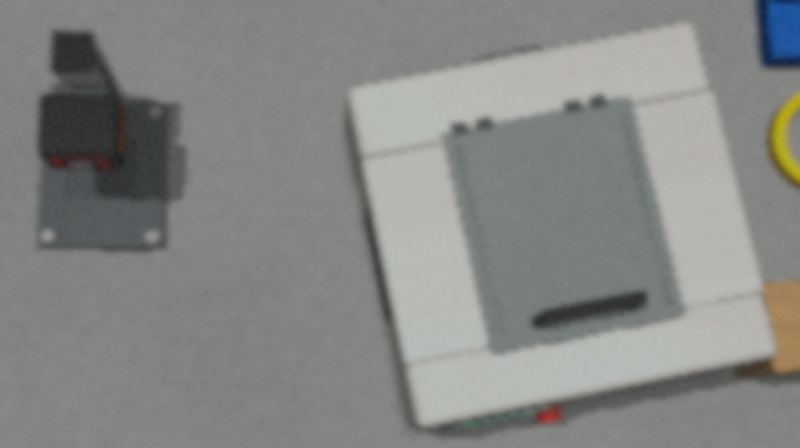

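View pics/scenec.png

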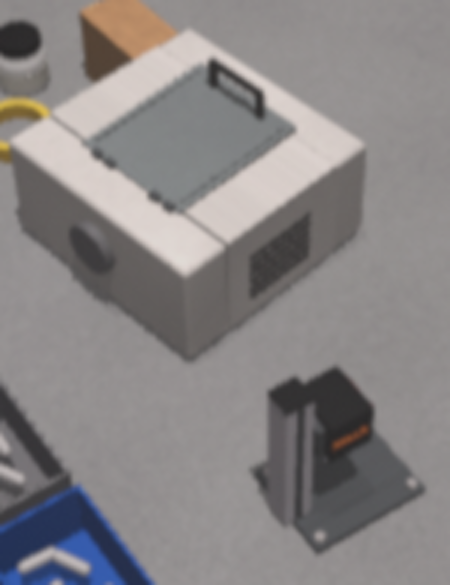

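The top crop shows the housing corners at crop pixels (350,90), (690,25), (773,355), (418,425), the bar from (540,320) to (640,298), and the reader plate's front edge from (38,248) to (167,248). The scene crop shows the same corners at (190,275), (15,150), (190,32), (365,148), the bar from (213,68) to (260,100), and plate corners at (318,550), (425,488).

Create m.py:
```python
from h import *
t,s=cam("top"),cam("scene")
T=lambda x,y:(225-.5+.5/3.2+x/3.2,180-.5+.5/3.2+y/3.2)
S=lambda x,y:(225-.33+x/3,155-.33+y/3)
tc=[T(350,90),T(690,25),T(773,355),T(418,425)];sc=[S(190,275),S(15,150),S(190,32),S(365,148)]
P=[]
for a,b in zip(tc,sc):
    p,e=tri(t,a,s,b);print("corner",p.round(4),round(e,4),onz(t,a,.145).round(4),onz(s,b,.145).round(4))
    P.append((onz(t,a,.145)+onz(s,b,.145))/2)
P=np.array(P);print("centre",P.mean(0),"x-side",np.linalg.norm(P[0]-P[3]),np.linalg.norm(P[1]-P[2]),"y",np.linalg.norm(P[0]-P[1]),np.linalg.norm(P[3]-P[2]))
v=(P[0]-P[3]+P[1]-P[2]);w=P[0]-P[1]+P[3]-P[2];print("yaw",np.arctan2(v[1],v[0]),np.arctan2(-w[0],w[1]))
for a,b in [(T(540,320),S(260,100)),(T(640,298),S(213,68))]: print("bar",tri(t,a,s,b))
# refine bar: dark centroid top
# reader
for a,b,n in [(T(38,248),S(425,488),"-x+y"),(T(47,236),S(412,483),"hole -x+y")]: print(n,tri(t,a,s,b),onz(t,a,.01),onz(s,b,.01))
for n,a in [("-x-y",T(167,248)),("hole-x-y",T(152,236)),("hole+x-y",T(155,112))]: print(n,onz(t,a,.01))
print("hole+x+y",onz(s,S(320,537),.01),"corner",onz(s,S(318,550),.01),"corner +x-y",onz(s,S(250,470),.01))
# orange band
for n,c,(x0,y0,x1,y1) in [("top",t,(230,205,270,240)),("scene",s,(325,290,355,315))]:
    h=cv2.cvtColor(c["image"],cv2.COLOR_RGB2HSV)[y0:y1,x0:x1]
    m=((h[...,0]<18)|(h[...,0]>172))&(h[...,1]>110)&(h[...,2]>60);y,x=np.nonzero(m);print(n,"band",x.mean()+x0,y.mean()+y0,len(x),x.min()+x0,x.max()+x0,y.min()+y0,y.max()+y0)
```

```bash
python3 m.py
```

```text
corner [ 0.6236 -0.0603  0.1408] 0.0051 [ 0.6244 -0.0619  0.145 ] [ 0.624  -0.0549  0.145 ]
corner [ 0.6727 -0.3317  0.1288] 0.0086 [ 0.6712 -0.3304  0.145 ] [ 0.6773 -0.3111  0.145 ]
corner [ 0.4119 -0.3784  0.136 ] 0.0011 [ 0.4118 -0.3759  0.145 ] [ 0.4174 -0.3684  0.145 ]
corner [ 0.3653 -0.1068  0.1358] 0.0 [ 0.3651 -0.1061  0.145 ] [ 0.3715 -0.0993  0.145 ]
centre [ 0.5203479  -0.21350098  0.145     ] x-side 0.2596756063229624 0.26467943529946786 y 0.26715357416478136 0.27338405373040364
yaw 0.18355913392993098 0.17917913844637814
bar (array([ 0.43947905, -0.19641401,  0.1772216 ]), np.float64(0.0008847340490049412))
bar (array([ 0.45279151, -0.26950429,  0.17793813]), np.float64(0.002705596117420392))
-x+y (array([0.52510563, 0.20656743, 0.00489425]), np.float64(6.868102033233957e-05)) [0.52435329 0.20563529 0.01      ] [0.52764171 0.20901991 0.01      ]
hole -x+y (array([0.53465127, 0.19765815, 0.01095729]), np.float64(0.00045844297144085293)) [0.5346295  0.19798934 0.01      ] [0.53435383 0.19702935 0.01      ]
-x-y [0.52199771 0.09458935 0.01      ]
hole-x-y [0.53270692 0.1074715  0.01      ]
hole+x-y [0.64227183 0.1045646  0.01      ]
hole+x+y [0.64512413 0.1942997  0.01      ] corner [0.65526613 0.20476768 0.01      ] corner +x-y [0.655474   0.09203216 0.01      ]
top band 250.25 230.08333333333334 12 241 262 225 232
scene band 341.3235294117647 300.5 34 336 347 297 304
```

Cleaner: centre about (0.518,-0.219), yaw 0.172. The bar measures (0.446,-0.233,0.178), against a predicted (0.4445,-0.232,0.183), so the flap is nearly shut. Reader: yaw about -0.026, window at about (0.574,0.151). All of this is consistent. Next I move above the bar.

Create to.py:
```python
# shift in tool axes to target TCP x y z [yaw of tool y, tool pointing down]
import sys,numpy as np
from scipy.spatial.transform import Rotation as Ro
from workcell import env
st=env.get_state();R=Ro.from_quat(np.roll(st["orientation"],-1))
a=list(map(float,sys.argv[1:]))
for i in range(0,len(a),4):
    p=np.array(a[i:i+3]);w=a[i+3];y=np.array([np.cos(w),np.sin(w),0]);z=np.array([0,0,-1.])
    T=Ro.from_matrix(np.c_[np.cross(y,z),y,z])
    print((R.inv().apply(p-st["tcp_pos"])).round(4),(R.inv()*T).as_rotvec().round(4))
```

```bash
python3 to.py .42 .15 .30 .172  .4455 -.2325 .26 .172
```

Run:
```python
from h import *
# dark bar mask, top and scene, with triangulated centroid
c=[];
for n,(x0,y0,x1,y1) in [("top",(385,262,432,290)),("scene",(288,170,318,196))]:
    k=cam(n);v=k["image"][y0:y1,x0:x1].max(2);y,x=np.nonzero(v<70);r=cv2.minAreaRect(np.c_[x,y].astype(np.float32));print(n,len(x),x.mean()+x0,y.mean()+y0,r)
    c+=[k,(x.mean()+x0,y.mean()+y0)]
print(proj(c[0],[.4455,-.2325,.183]),proj(c[2],[.4455,-.2325,.183]))
```

```text
[-0.3699 -0.3255 -0.0471] [-1.600e-03  7.000e-04  1.149e+00]
[-0.4892 -0.6897 -0.0065] [-1.600e-03  7.000e-04  1.149e+00]
top 130 408.9846153846154 276.2769230769231 ((23.480106353759766, 14.39257526397705), (4.15163516998291, 34.08711624145508), 79.50852966308594)
scene 37 302.5405405405405 183.32432432432432 ((15.346153259277344, 14.230769157409668), (23.02005958557129, 6.1017022132873535), 33.6900634765625)
[409.1703832  276.41167898] [303.50814809 181.30301819]
```

Rows: distance ~.8 m = 13+ rows. First call: 8 rows toward wp1.

Careful with the scale: shifts go in shares of 0.4 m and turns go in shares of 2 pi rad. That gives: -0.37 m / 0.4 = -0.925, -0.3255 m / 0.4 = -0.8138, 1.149 rad / 6.2832 = 0.1829.

pendant(motion={"increments": [[-0.1125, -0.1, -0.015, 0, 0, 0.0239], [-0.225, -0.2, -0.03, 0, 0, 0.0477], [-0.3375, -0.3, -0.045, 0, 0, 0.0716], [-0.45, -0.4, -0.06, 0, 0, 0.0955], [-0.5625, -0.5, -0.075, 0, 0, 0.1194], [-0.675, -0.6, -0.09, 0, 0, 0.1432], [-0.8, -0.7, -0.105, 0, 0, 0.1671], [-0.925, -0.8138, -0.1175, 0, 0, 0.1829]]}, jaw=0.05, clamp_n=30)

```text
clock: 1.1
tcp_pos: [0.4172, 0.1545, 0.2999]
orientation: [0.0, 0.645, 0.764, 0.0]
wrist_force: [1.4, 1.2, -0.0]
finger_gap: 0.05
grip_force: 0.0
```

```bash
python3 to.py .4455 -.2325 .26 .172
```

```text
[-0.3862 -0.0369  0.0398] [ 0.0004 -0.0003 -0.0036]
```

pendant(motion={"increments": [[-0.1375, -0.0125, 0.015, 0, 0, 0], [-0.275, -0.025, 0.0275, 0, 0, 0], [-0.4125, -0.04, 0.0425, 0, 0, 0], [-0.55, -0.0525, 0.0575, 0, 0, 0], [-0.6875, -0.065, 0.07, 0, 0, 0], [-0.825, -0.08, 0.085, 0, 0, 0], [-0.965, -0.0925, 0.1, 0, 0, 0], [-0.965, -0.0925, 0.1, 0, 0, 0]]})

```text
clock: 2.1
tcp_pos: [0.4456, -0.2337, 0.2583]
orientation: [-0.001, 0.646, 0.764, -0.0]
wrist_force: [-0.4, 0.8, 0.9]
finger_gap: 0.0499
grip_force: 0.0
```

```bash
python3 to.py .4455 -.2325 .186 .172
```

Run:
```python
from h import *
a,b=cam("top",1),cam("scene",1)
crop(b,225,90,150,150,3.5,"pics/a.png")
```

```text
[0.0012 0.0002 0.0723] [-0.0013 -0.0007 -0.0052]
```

View pics/a.png

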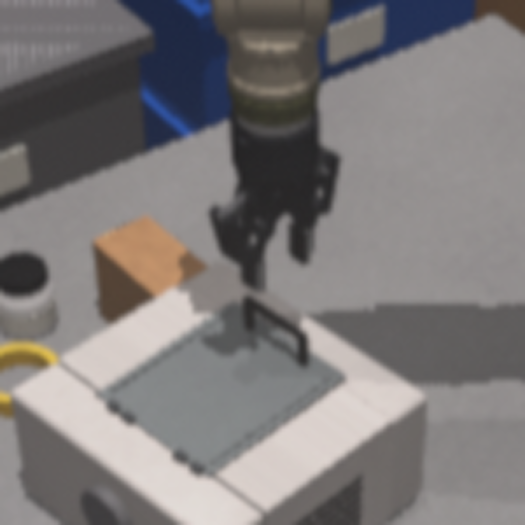

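The fingers hang above the bar, with tips near crop pixels (255,285) and (300,260) and the bar at (275,325). They straddle it as planned, so I descend and pinch.

Converted, 0.072 m / 0.4 = 0.18, 0.05 m / 0.4 = 0.125.

pendant(motion={"increments": [[0, 0, 0.0625, 0, 0, 0], [0, 0, 0.125, 0, 0, 0], [0, 0, 0.18, 0, 0, 0], [0, 0, 0.18, 0, 0, 0]]})

```text
clock: 2.7
tcp_pos: [0.4449, -0.228, 0.1865]
orientation: [-0.002, 0.643, 0.766, 0.0]
wrist_force: [1.1, 0.8, 0.6]
finger_gap: 0.0501
grip_force: 0.0
```

pendant(motion={"increments": [[0, 0, 0, 0, 0, 0], [0, 0, 0, 0, 0, 0], [0, 0, 0, 0, 0, 0], [0, 0, 0, 0, 0, 0]]}, jaw=0.0, clamp_n=30)

```text
clock: 3.2
tcp_pos: [0.4478, -0.2303, 0.1889]
orientation: [0.002, 0.643, 0.766, 0.002]
wrist_force: [4.2, 2.0, -0.7]
finger_gap: 0.0089
grip_force: 29.3
```

Converted, -0.1063 m / 0.4 = -0.2658, -0.0972 m / 0.4 = -0.243.

pendant(motion={"increments": [[0, 0.011, -0.041, 0, 0, 0], [0, 0.0265, -0.0805, 0, 0, 0], [0, 0.0458, -0.1183, 0, 0, 0], [0, 0.069, -0.1538, 0, 0, 0], [0, 0.0958, -0.1865, 0, 0, 0], [0, 0.126, -0.2165, 0, 0, 0], [0, 0.159, -0.243, 0, 0, 0], [0, 0.1945, -0.2658, 0, 0, 0]]})

```text
clock: 4.2
tcp_pos: [0.5224, -0.2169, 0.2934]
orientation: [-0.001, 0.644, 0.765, -0.0]
wrist_force: [0.7, -1.0, -7.4]
finger_gap: 0.0087
grip_force: 29.1
```

Converted, 0.1312 m / 0.4 = 0.328, 0.1149 m / 0.4 = 0.2873.

pendant(motion={"increments": [[0, 0.038, -0.0193, 0, 0, 0], [0, 0.0778, -0.0343, 0, 0, 0], [0, 0.1188, -0.045, 0, 0, 0], [0, 0.1608, -0.0513, 0, 0, 0], [0, 0.203, -0.0533, 0, 0, 0], [0, 0.2453, -0.0508, 0, 0, 0], [0, 0.2873, -0.044, 0, 0, 0], [0, 0.328, -0.0328, 0, 0, 0]]})

```text
clock: 5.2
tcp_pos: [0.6516, -0.1942, 0.3082]
orientation: [-0.0, 0.644, 0.765, -0.0]
wrist_force: [-2.0, 2.0, 6.4]
finger_gap: 0.0088
grip_force: 31.4
```

pendant(motion={"increments": [[0, 0, 0, 0, 0, 0], [0, 0, 0, 0, 0, 0]]})

```text
clock: 5.45
tcp_pos: [0.6524, -0.1941, 0.3079]
orientation: [0.001, 0.644, 0.765, 0.001]
wrist_force: [2.4, 3.2, 2.0]
finger_gap: 0.0087
grip_force: 30.7
```

Run:
```python
from h import *
a,b=cam("top",1),cam("scene",1)
crop(b,215,70,150,160,3.5,"pics/b.png")
```

```text
(no output)
```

View pics/b.png

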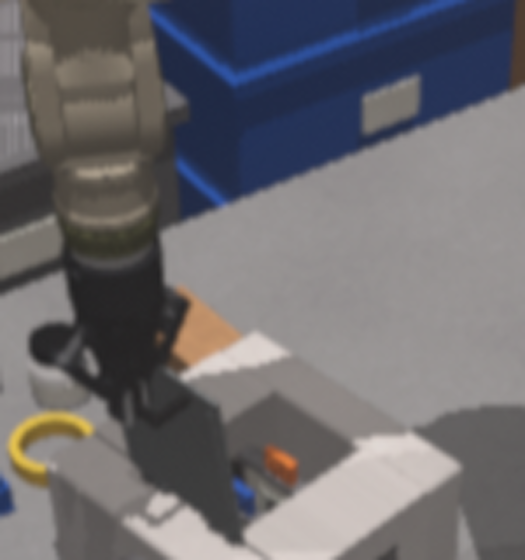

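The flap is up past vertical. The orange tab at crop (282,463) is in the near slot (x=-35), and the blue tab at (243,495) is in the far slot. I release gently and back off upward, then look again.

pendant(motion={"increments": [[0, 0, 0, 0, 0, 0], [0, 0, 0, 0, 0, 0]]}, jaw=0.022)

```text
clock: 5.8
tcp_pos: [0.6512, -0.1952, 0.3069]
orientation: [-0.0, 0.644, 0.765, -0.001]
wrist_force: [-1.7, 0.4, -0.2]
finger_gap: 0.0219
grip_force: 0.0
```

pendant(motion={"increments": [[0, 0.0025, -0.0375, 0, 0, 0], [0, 0.0075, -0.075, 0, 0, 0], [0, 0.01, -0.125, 0, 0, 0], [0, 0.01, -0.175, 0, 0, 0], [0, -0.125, -0.1875, 0, 0, 0], [0, -0.275, -0.1875, 0, 0, 0], [0, -0.425, -0.1875, 0, 0, 0], [0, -0.55, -0.1875, 0, 0, 0]]})

```text
clock: 6.8
tcp_pos: [0.4324, -0.2326, 0.3821]
orientation: [-0.0, 0.644, 0.765, -0.0]
wrist_force: [0.1, -0.8, 1.0]
finger_gap: 0.0223
grip_force: 0.0
```

pendant(motion={"increments": [[0, -0.15, 0, 0, 0, 0], [0, -0.25, 0, 0, 0, 0], [0, -0.25, 0, 0, 0, 0]]}, jaw=0.03)

```text
clock: 7.18
tcp_pos: [0.334, -0.2496, 0.3827]
orientation: [0.0, 0.645, 0.764, -0.0]
wrist_force: [0.5, 0.0, 0.6]
finger_gap: 0.0298
grip_force: 0.0
```

Run:
```python
from h import *
a,b=cam("top",1),cam("scene",1)
np.savez("top1.npz",**a);np.savez("scene1.npz",**b)
A=cv2.resize(np.ascontiguousarray(a["image"][190:310,330:470,::-1]),None,fx=2.8,fy=2.8,interpolation=2)
B=cv2.resize(np.ascontiguousarray(b["image"][120:240,225:365,::-1]),None,fx=2.8,fy=2.8,interpolation=2)
cv2.imwrite("pics/c.png",np.hstack([A,B]))
P=[]
for n,c,(x0,y0,x1,y1) in [("top",a,(340,200,460,310)),("scene",b,(240,150,350,270))]:
    h=cv2.cvtColor(c["image"],cv2.COLOR_RGB2HSV)[y0:y1,x0:x1]
    m=((h[...,0]<18)&(h[...,1]>150)&(h[...,2]>90)).astype(np.uint8)
    k,l,s,ce=cv2.connectedComponentsWithStats(m)
    for i in range(1,k):
        if s[i,4]>8: print(n,s[i],ce[i]+[x0,y0], onz(c,ce[i]+[x0,y0],.129))
```

```text
top [55 60 14  6 51] [401.64705882 262.76470588] [ 0.48467325 -0.22634962  0.129     ]
scene [51 48  8  7 30] [294.6        200.96666667] [ 0.48961999 -0.22086686  0.129     ]
```

View pics/c.png

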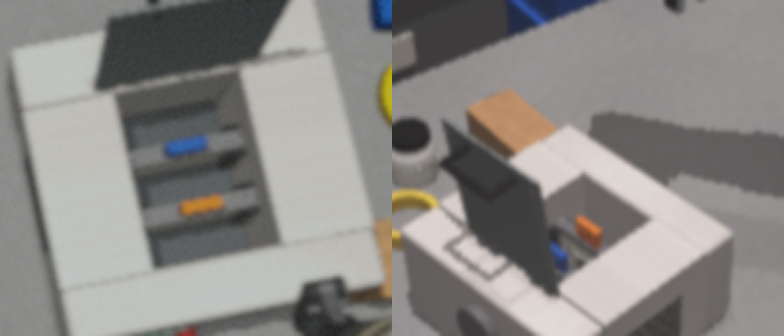

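The left half (top view) shows the orange tab at (201,206) in the near slot and the blue one at (186,146) behind it. The right half (scene) shows the flap standing open, leaning back, and free of the gripper. The predicted tab centre is (0.484,-0.225); the top ray gives (0.485,-0.226). I check the height and then compute the approach.

Run:
```python
from h import *
P={}
for n,(x0,y0,x1,y1) in [("top",(380,250,425,275)),("scene",(280,185,310,215))]:
    c=dict(np.load(n+"1.npz"));im=cv2.resize(c["image"][y0:y1,x0:x1],None,fx=8,fy=8,interpolation=2)
    h=cv2.cvtColor(im,cv2.COLOR_RGB2HSV);m=((h[...,0]<18)&(h[...,1]>140)&(h[...,2]>80))
    y,x=np.nonzero(m);r=cv2.boxPoints(cv2.minAreaRect(np.c_[x,y].astype(np.float32)))
    P[n]=(c,r/8+[x0-.44,y0-.44]);print(n,P[n][1].round(1).tolist())
for n in P:
    for z in (.129,): print(n,[proj(P[n][0],[.4845+a*.985-b*.171,-.2255+a*.171+b*.985,z]).round(1).tolist() for a,b in((-.005,-.018),(-.005,.018),(.005,.018),(.005,-.018))])
ct,cs=P["top"],P["scene"]
# far(+x) edge of tab top in top view vs upper edge in scene: ends
print(tri(ct[0],ct[1].mean(0),cs[0],cs[1].mean(0)))
```

```bash
python3 to.py .484 -.2253 .30 .172 .484 -.2253 .129 .172
```

```text
top [[393.8, 262.2], [407.9, 259.3], [408.8, 263.6], [394.7, 266.6]]
scene [[288.9, 200.5], [291.9, 196.3], [300.7, 202.7], [297.6, 206.9]]
top [[408.8, 263.4], [394.7, 266.2], [393.8, 262.3], [407.9, 259.5]]
scene [[292.4, 196.2], [300.0, 201.5], [297.8, 203.0], [290.2, 197.6]]
(array([ 0.48529843, -0.22710939,  0.11907504]), np.float64(0.0004209194195622347))
[-0.0009  0.1497  0.0824] [ 0.0004  0.0008 -0.0016]
[-0.0008  0.1497  0.2534] [ 0.0004  0.0008 -0.0016]
```

The predicted tab-top outline at z=0.129 matches both views to within 1 px, so I go in.

Converted, 0.15 m / 0.4 = 0.375, 0.1 m / 0.4 = 0.25.

pendant(motion={"increments": [[0, 0.125, 0, 0, 0, 0], [-0.0025, 0.25, 0, 0, 0, 0], [-0.0025, 0.375, 0, 0, 0, 0], [-0.0025, 0.375, 0.125, 0, 0, 0], [-0.0025, 0.375, 0.25, 0, 0, 0], [-0.0025, 0.375, 0.375, 0, 0, 0], [-0.0025, 0.375, 0.375, 0, 0, 0]]})

```text
clock: 8.15
tcp_pos: [0.4827, -0.2224, 0.2275]
orientation: [-0.005, 0.643, 0.766, -0.001]
wrist_force: [-0.3, -0.1, 0.7]
finger_gap: 0.0299
grip_force: 0.0
```

```bash
python3 to.py .484 -.2253 .13 .172
```

```text
[-0.0037  0.0014  0.0975] [-0.0073 -0.007   0.0015]
```

pendant(motion={"increments": [[0, 0, 0, 0, 0, 0], [0, 0, 0, 0, 0, 0]]})

```text
clock: 8.4
tcp_pos: [0.4863, -0.2256, 0.2349]
orientation: [0.002, 0.644, 0.765, 0.0]
wrist_force: [0.9, -0.8, 0.7]
finger_gap: 0.0302
grip_force: 0.0
```

```bash
python3 to.py .484 -.2253 .13 .172
```

```text
[ 0.001  -0.0025  0.1048] [0.0036 0.0033 0.0003]
```

Converted, 0.102 m / 0.4 = 0.255, 0.095 m / 0.4 = 0.2375.

pendant(motion={"increments": [[0, 0, 0.075, 0, 0, 0], [0, 0, 0.15, 0, 0, 0], [0, 0, 0.2, 0, 0, 0], [0, 0, 0.2375, 0, 0, 0], [0, 0, 0.255, 0, 0, 0], [0, 0, 0.255, 0, 0, 0], [0, 0, 0.255, 0, 0, 0]]})

```text
clock: 9.28
tcp_pos: [0.4851, -0.2251, 0.131]
orientation: [0.001, 0.644, 0.765, 0.0]
wrist_force: [0.7, -0.2, -0.2]
finger_gap: 0.03
grip_force: 0.0
```

pendant(motion={"increments": [[0, 0, 0, 0, 0, 0], [0, 0, 0, 0, 0, 0], [0, 0, 0, 0, 0, 0]]}, jaw=0.0, clamp_n=60)

```text
clock: 9.65
tcp_pos: [0.4852, -0.2251, 0.131]
orientation: [0.001, 0.644, 0.765, 0.0]
wrist_force: [-0.1, -0.2, 4.9]
finger_gap: 0.0085
grip_force: 60.6
```

Converted, -0.165 m / 0.4 = -0.4125, -0.15 m / 0.4 = -0.375.

pendant(motion={"increments": [[0, 0, -0.025, 0, 0, 0], [0, 0, -0.075, 0, 0, 0], [0, 0, -0.1375, 0, 0, 0], [0, 0, -0.2, 0, 0, 0], [0, 0, -0.2625, 0, 0, 0], [0, 0, -0.325, 0, 0, 0], [0, 0, -0.375, 0, 0, 0], [0, 0, -0.4125, 0, 0, 0]]})

```text
clock: 10.65
tcp_pos: [0.4842, -0.2246, 0.296]
orientation: [-0.0, 0.644, 0.765, -0.0]
wrist_force: [0.6, -0.3, -2.3]
finger_gap: 0.0084
grip_force: 59.8
```

pendant(motion={"increments": [[0, 0, 0, 0, 0, 0], [0, 0, 0, 0, 0, 0]]})

```text
clock: 10.9
tcp_pos: [0.4841, -0.2245, 0.2943]
orientation: [-0.001, 0.644, 0.765, -0.0]
wrist_force: [-0.1, 0.1, -1.7]
finger_gap: 0.0084
grip_force: 59.8
```

```bash
python3 to.py .43 -.03 .31 .07 .4857 .1537 .24 -.026
```

Run:
```python
from h import *
b=cam("scene",1)
crop(b,225,100,150,160,3.2,"pics/d.png")
```

```text
[ 0.2009 -0.0201 -0.0155] [-0.0012 -0.001   0.102 ]
[0.3723 0.0663 0.0546] [-0.0012 -0.001   0.198 ]
```

View pics/d.png

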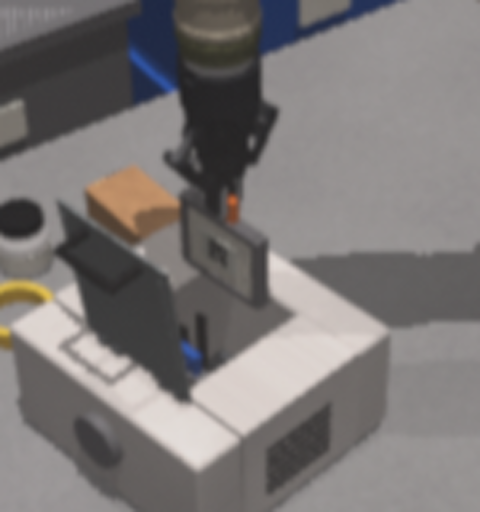

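The cassette hangs from the fingers (crop (225,250), label towards the camera), clear of the well. The blue tab (190,355) is still in place and the flap is open. I carry it over.

Converted, 0.32 m / 0.4 = 0.8, 0.035 m / 0.4 = 0.0875, 0.17 rad / 6.2832 = 0.0271.

pendant(motion={"increments": [[0.0625, -0.0075, -0.0075, 0, 0, 0.0019], [0.15, -0.0175, -0.015, 0, 0, 0.0048], [0.2625, -0.03, -0.0225, 0, 0, 0.008], [0.375, -0.04, -0.03, 0, 0, 0.0119], [0.5, -0.05, -0.0375, 0, 0, 0.0159], [0.6125, -0.0125, -0.0375, 0, 0, 0.0199], [0.7125, 0.0375, -0.025, 0, 0, 0.0239], [0.8, 0.0875, 0.0125, 0, 0, 0.0271]]})

```text
clock: 11.95
tcp_pos: [0.4644, 0.0982, 0.29]
orientation: [0.0, 0.706, 0.708, 0.0]
wrist_force: [0.4, -1.1, -2.5]
finger_gap: 0.009
grip_force: 59.8
```

pendant(motion={"increments": [[0.05, 0.025, 0.05, 0, 0, 0.0016], [0.0875, 0.05, 0.0875, 0, 0, 0.0032], [0.1125, 0.065, 0.125, 0, 0, 0.0045], [0.1125, 0.065, 0.125, 0, 0, 0.0045], [0.1125, 0.065, 0.125, 0, 0, 0.0045], [0.1125, 0.065, 0.125, 0, 0, 0.0045]]})

```text
clock: 12.7
tcp_pos: [0.4903, 0.1411, 0.241]
orientation: [0.0, 0.717, 0.698, 0.0]
wrist_force: [0.4, 0.0, -2.2]
finger_gap: 0.0087
grip_force: 59.7
```

```bash
python3 to.py .4857 .1537 .1955 -.026
```

```text
[ 0.0125 -0.005   0.0455] [ 0.0013 -0.0001 -0.0008]
```

Converted, 0.0455 m / 0.4 = 0.1138, 0.03 m / 0.4 = 0.075.

pendant(motion={"increments": [[0.01, -0.005, 0.0375, 0, 0, 0], [0.02, -0.01, 0.075, 0, 0, 0], [0.0313, -0.0125, 0.1138, 0, 0, 0], [0.0313, -0.0125, 0.1138, 0, 0, 0], [0.0313, -0.0125, 0.1138, 0, 0, 0], [0.0313, -0.0125, 0.1138, 0, 0, 0]]})

```text
clock: 13.45
tcp_pos: [0.486, 0.1543, 0.1952]
orientation: [0.0, 0.716, 0.698, 0.0]
wrist_force: [-0.2, -1.2, -1.8]
finger_gap: 0.0084
grip_force: 59.7
```

```bash
python3 to.py .4857 .1537 .1955 -.026
```

Run:
```python
from h import *
a,b=cam("top",1),cam("scene",1)
np.savez("top2.npz",**a);np.savez("scene2.npz",**b)
A=cv2.resize(np.ascontiguousarray(a["image"][190:310,215:315,::-1]),None,fx=3.8,fy=3.8,interpolation=2)
B=cv2.resize(np.ascontiguousarray(b["image"][220:340,290:390,::-1]),None,fx=3.8,fy=3.8,interpolation=2)
cv2.imwrite("pics/e.png",np.hstack([A,B]))
```

```text
[-0.0006 -0.0003 -0.0003] [ 0.0012 -0.0002 -0.0001]
```

View pics/e.png

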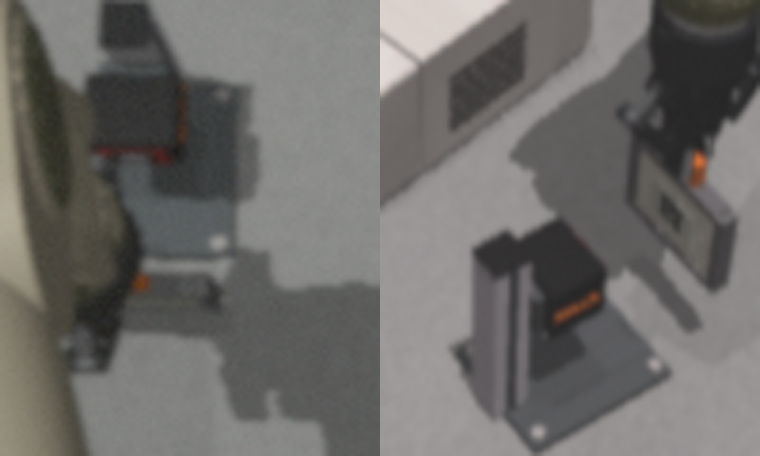

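The top view (left) shows the cassette edge-on in front of the reader, parallel to the plate's front edge: orange at (140,282), end at (215,290). The scene view (right) shows the label towards the window with its code at (670,210). I check this against the predicted projections.

Run:
```python
from h import *
t,s=dict(np.load("top2.npz")),dict(np.load("scene2.npz"))
cp=lambda c,X:((proj(c,X)-([215,190] if c is t else [290,220])+.5)*3.8+([0,0] if c is t else [380,0])).round(0).tolist()
yaw=-.026;ex=np.array([np.cos(yaw),np.sin(yaw),0]);ey=np.array([-ex[1],ex[0],0]);ez=np.array([0,0,1.])
C=np.array([.4857,.1537,.0825])
print("label s",cp(s,C+.008*ex+.0425*ez))
for y in(-.055,.055):
  for z in(0,.085): print("corner y",y,"z",z,cp(s,C+.008*ex+y*ey+z*ez))
print("top end",[cp(t,C+a*ex-.055*ey+.085*ez) for a in(-.008,.008)])
W=np.array([.5737,.1514,.125])
for y in(-.031,.031): print("head front",y,"s top",cp(s,W+y*ey+.026*ez),"bot",cp(s,W+y*ey-.026*ez),"t top",cp(t,W+y*ey+.026*ez))
```

```text
label s [672.0, 213.0]
corner y -0.055 z 0 [625.0, 202.0]
corner y -0.055 z 0.085 [631.0, 130.0]
corner y 0.055 z 0 [712.0, 296.0]
corner y 0.055 z 0.085 [723.0, 226.0]
top end [[206.0, 295.0], [207.0, 270.0]]
head front -0.031 s top [563.0, 211.0] bot [560.0, 254.0] t top [176.0, 150.0]
head front 0.031 s top [613.0, 267.0] bot [609.0, 310.0] t top [80.0, 150.0]
```

The label sits within about 1 px of its predicted place, the cassette is square to the plate edge, and the small top-view offsets are the same for cassette and reader head. I let it settle and hand in.

pendant(motion={"increments": [[0, 0, 0, 0, 0, 0], [0, 0, 0, 0, 0, 0], [0, 0, 0, 0, 0, 0], [0, 0, 0, 0, 0, 0]]})

```text
clock: 14.05
tcp_pos: [0.4855, 0.1542, 0.1947]
orientation: [-0.0, 0.716, 0.698, 0.0]
wrist_force: [0.1, -0.3, -2.3]
finger_gap: 0.0084
grip_force: 59.7
```

```bash
python3 -c "
from workcell import env
print(abs(env.get_state()['qvel']).max()); print(env.hand_in())"
```

```text
0.0014200432512665707
the job is handed in; nothing more can be done
None
```

I handed the job in at 14 s: the flap is open and leaning back, the blue-tabbed cassette is still in its slot, and the arm is holding the orange-tabbed one still, upright and square to the reader, its label about 80 mm from the window; no verdict came back.

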